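Slide the soap saucer between jar and toothbrush holder

ROBOT

A 7-joint arm with a two-finger parallel gripper is mounted at the origin on the work surface. World frame = base frame: x ahead of the robot, y to its left, z up, the work surface at z = 0. Lengths are in m, angles in rad, forces in N, time in s.
With the tool pointing down it reaches from about 0.425 to 0.925 m from the base axis. Payload 6.8 kg.
Tool frame: the origin (TCP) lies midway between the tips of the shut fingers; the grasp point (between the pads) lies 19 mm behind it (grip_point_offset is the z of the grasp point in the tool frame, in m); z points along the fingers, y is the line along which they close (so a half turn about z gives the same grasp; the last joint's range is limited). The gripper opens to 85 mm and grips with 20 to 120 N. Pads are 22 mm wide; open, the fingers measure 114 mm over their backs; the gripper's body (76 mm by 85 mm) begins 54 mm behind the grasp point. The pads swing forward as they close: fully open they stand 13 mm farther back than shut.
Start: joints at [-1.421, 0.477, 0.022, 1.555, -0.011, 1.109, -0.083], TCP at [0.172, 0.653, 0.231] pointing down, gripper open.
Joint ranges: [-2.96, 2.96], [-0.34, 2.1], [-1.41, 1.46], [0.24, 2.44], [-1.37, 4.51], [0.17, 1.92], [-2.96, 2.96]. Speed limits (rad/s): [2.39, 2.39, 3.14, 3.14, 3.14, 3.14, 3.14].

INTERFACE

Orientations are given as a rotation vector (axis times angle).
In Python, from bench import get_obs, grab_frame, calibration, hand_in, grip_point_offset gives the robot as it stands.
- The arm moves only by the shell command python3 -m pendant 'ROWS' [OPENING] [FORCE]. ROWS is a JSON object of lists of equal length, an entry for each row: "translation": the shift along the world's x, y, z in units of 25 mm (1.0 is 25 mm), a list of three; "delta_rot": the turn, a rotation vector about the world's x, y, z in units of 5 degrees (1.0 is 5 degrees), a list of three. In form: {"translation": [[dx, dy, dz], ...], "delta_rot": [[rx, ry, rz], ...]}. A call has 1 to 12 rows; each row is the pose to reach, as a shift and turn from the pose commanded when the call began; what a row does not reach only later rows make up. A row lasts 1/8 s, in which the tool goes at most 62.5 mm and 10.7 degrees, less where a joint would pass 70% of its speed; a pose out of reach is approached as far as the arm can. A call with a gripper value outside its range is refused whole. OPENING is the opening, from 0 (shut) to 1 (fully open), set as the call begins (- or left out, the last holds). The fingers move at their own pace and stop on an object; FORCE is the grip in N (left out, the last holds). Time passes only in rows, so rows that repeat a pose let the fingers close. It gives the time, the measured TCP pose, the force, the opening and the grip force at its end, in the units of the state.
- get_obs(): the state, without advancing time (a new reading comes with each control period).
- grab_frame(name): name is "scene" or "top"; returns (picture, depth): 480x640x3 uint8, red, green, blue; 480x640 float32, m along the optical axis (not along the pixel's ray), 0 where there is no reading.
- calibration(name): a dict with "K" (3x3 intrinsics, pixels), "rvec" (rotation vector, rad) and "tvec" (3), from world to camera coordinates, as OpenCV has them. Camera axes: x right, y down, z forward; pixel columns grow to the right and rows downward; lengths in m; the calibration is good to about 2 mm. A picture is of the moment at which its call begins. calibration takes no time and is no camera call.
- hand_in(): hands the job in; it is judged then, once.
The state is a dict: "clock": time; "joints": joint angles; "qvel": joint speeds; "tau": joint torques, N m; "tcp_pos": TCP position; "orientation": TCP orientation; "contact_force": force on the tool from outside, world axes, zero at the start; "moment": the same for the moment, N m; "grip_width": finger opening in m; "gripper_force": force on a finger pad.
Only numpy, scipy, OpenCV 4.12 (cv2) and the standard library are available. Lean on these libraries where they do the work, as an engineer would, in place of code of your own. Each camera call takes 0.05 s, during which the arm holds its last target. There are 200 camera calls.

TASK

Push the round steel soap saucer through the narrow gap between the glass jar and the blue toothbrush holder, and on until it stands wholly on the round green inlay on the other side. Only slide it, flat on the porcelain: do not lift, carry or tip it. Leave the hair clip, the shaving brush stand and the amber bottle where they are, and finish with the hand clear of everything.

Things in the scene. Friction and masses are not known exactly. Their poses are not given: they have to be found in the camera images.
- saucer: loose round steel soap saucer, open on top and empty, 0.13 to 0.23 kg: 92 mm across the rim, 84 mm across the foot, 22 mm high, wall 3 mm thick, floor 4 mm thick (inside 78 mm across at the floor, 86 mm at the rim). Origin: centre of its underside, z up; it slides freely on the porcelain (friction unknown), and can be pushed on its outside or from within against the inside of its wall. It starts on one side of the gap, left or right of it
- strip: grey strip 236 x 30 mm lying flush on the porcelain (no height to speak of, nothing catches on it), on which the jar and the holder stand. Origin: middle of the gap, on the surface. Its x axis runs along the strip from one obstacle's centre to the other's; its y axis runs through the gap, and points to one side or the other. The clear gap is 100 mm wide, centred on the origin
- jar: round green glass jar with a steel lid, 64 mm across, 52 mm high, stuck down on the strip, cannot move. Origin: centre of its underside, 82 mm from the middle of the gap, at either end of the strip
- holder: low blue ceramic toothbrush holder, a block 64 mm (x, along the strip) by 56 mm (y), 50 mm high with four dark holes on top, stuck down on the strip, cannot move. Origin: centre of its underside, 82 mm from the middle of the gap, at the other end of the strip
- inlay: the target: round green inlay 120 mm across, with a white dot in the middle, flush with the porcelain, on the other side of the gap from the saucer. Origin: its centre, on the surface
- clip: bystander: red plastic hair clip, 70 x 14 mm, 14 mm high, loose. Origin: centre of its underside
- brush_stand: bystander: black plastic stand with a shaving brush hanging in it, foot 68 mm across, 132 mm high, loose. Origin: centre of its underside
- bottle: bystander: amber bottle with a white cap, 48 mm across, 100 mm high, loose. Origin: centre of its underside
Not all that is in view belongs to the job. There is more than one size of the saucer; the one meant has the size given above.

How it is judged:
By the outcome, as a careful person would: the job done as asked, in the order asked, and still so for the second after the job is handed in, with the robot touching nothing.
It also fails if it takes over 64 s, if anything falls off the work surface, if the arm or the gripper's body presses on something with over 40 N, if the wrist force passes 120 N, or if a joint passes its speed limit or range.

## Working session

There is one attempt and no reset: what is moved stays moved. The work goes in short steps, Python scripts to look and compute and a shell command to move; the robot and the scene stay as the last step left them, time stands still between calls to the robot, and variables do not carry over. Pictures are saved under pics/ and viewed, at most 10 in all, crops included, and the job is handed in when it is done.

```bash
mkdir -p pics; ls; python3 - <<'E'
from bench import *
import cv2,numpy as np
for n in("top","scene"):
    p,d=grab_frame(n); np.savez(n+"0.npz",p=p,d=d); cv2.imwrite(f"pics/{n}0.png",p[:,:,::-1])
    c=calibration(n); R=cv2.Rodrigues(np.array(c["rvec"]))[0]; print(n,np.array(c["K"]).round(1).tolist(),(-R.T@np.array(c["tvec"]).ravel()).round(3),R.round(2).tolist())
o=get_obs();print(o,grip_point_offset)
E
```

```text
pics
top [[524.0, 0.0, 318.5], [0.0, 524.0, 249.3], [0.0, 0.0, 1.0]] [ 0.549 -0.002  0.778] [[0.02, -1.0, -0.02], [-1.0, -0.02, -0.03], [0.03, 0.02, -1.0]]
scene [[507.8, 0.0, 320.9], [0.0, 507.8, 245.0], [0.0, 0.0, 1.0]] [0.955 0.524 0.458] [[-0.83, 0.56, 0.02], [0.31, 0.47, -0.83], [-0.47, -0.68, -0.56]]
{'clock': 0.1, 'joints': array([-1.42112419,  0.4777237 ,  0.02229482,  1.55627609, -0.01147839,
        1.10932205, -0.08308633]), 'qvel': array([ 1.66097521e-04, -1.49822435e-03,  1.61181915e-04, -1.57775442e-03,
        2.51161395e-04,  1.88890049e-04,  8.75018513e-05]), 'tau': array([ 4.29932130e-03, -5.97756815e+01,  1.61354531e+00, -2.81953043e+01,
        1.29096833e-02,  5.01625735e-03, -1.97236881e-05]), 'tcp_pos': array([0.17193248, 0.65221609, 0.23045012]), 'orientation': array([-4.03640392e-01, -3.11545942e+00,  2.51147046e-03]), 'contact_force': array([-0.5039555 ,  0.49067603,  0.09594961]), 'moment': array([ 0.01591247, -0.06285721,  0.0395296 ]), 'gripper_force': 0.0, 'grip_width': 0.08533423778914541} -0.0187
```

View pics/top0.png

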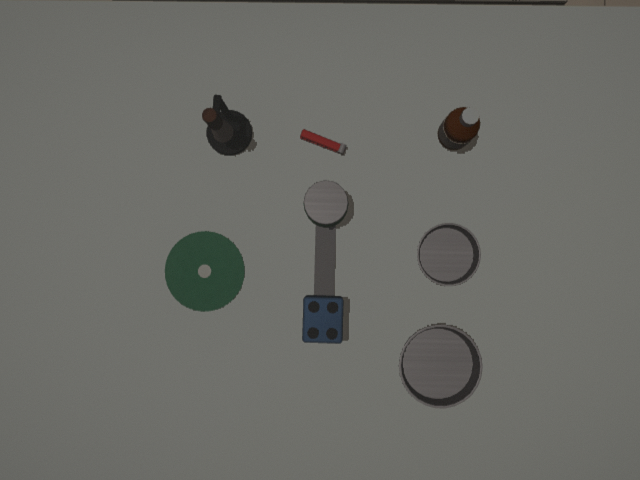

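View pics/scene0.png

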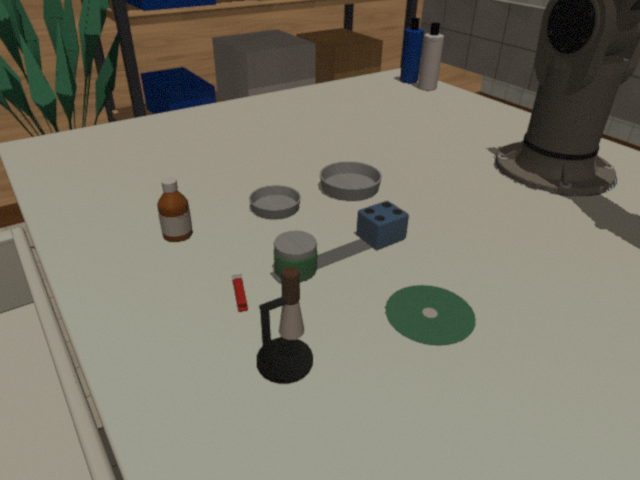

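The top picture shows the candidates for the saucer: the small steel dish at (447,254), about 63 px across (roughly 92 mm), and the large one at (440,365), about 82 px (roughly 118 mm). The jar lid at (326,202) is also round steel. By size I choose the small dish. The inlay is at (205,271), the jar at (326,203) and the holder at (323,320), with the gap along image x.

```bash
cat > h.py <<'E'
from bench import *
import cv2,numpy as np
def ray(n,uv,z):
    c=calibration(n);K=np.array(c["K"]);R=cv2.Rodrigues(np.array(c["rvec"]))[0];C=-R.T@np.array(c["tvec"]).ravel()
    uv=np.asarray(uv,float).reshape(-1,2)
    d=(R.T@np.linalg.inv(K)@np.c_[uv,np.ones(len(uv))].T).T
    return (C+d*((z-C[2])/d[:,2])[:,None])[:,:2]
def circ(P):
    P=np.asarray(P);s=np.linalg.lstsq(np.c_[2*P,np.ones(len(P))],(P**2).sum(1),rcond=None)[0]
    return s[:2],2*np.sqrt(s[2]+s[0]**2+s[1]**2)
def big(m,win):
    x0,y0,x1,y1=win;w=np.zeros(m.shape,np.uint8);w[y0:y1,x0:x1]=m[y0:y1,x0:x1]
    return max(cv2.findContours(w,cv2.RETR_EXTERNAL,cv2.CHAIN_APPROX_NONE)[0],key=cv2.contourArea)
E
python3 - <<'E'
from h import *
p=np.load("top0.npz")["p"];d=np.load("top0.npz")["d"];P=p.astype(int);r,g,b=P[...,0],P[...,1],P[...,2]
hsv=cv2.cvtColor(p,cv2.COLOR_RGB2HSV)
print("px table",P[60,60],"rim",P[254,417:425].tolist(),"lid",P[202,326],"holder",P[330,323],"inlay",P[250,190],"strip",P[260,325])
c=big(((g>b+15)&(g>r+25)).astype(np.uint8),(140,210,270,330));q=cv2.convexHull(c);print("inlay",circ(ray("top",q,0)))
c=big(((b>r+20)).astype(np.uint8),(290,285,360,355));R=cv2.minAreaRect(ray("top",c,.05).astype(np.float32));print("holder",R)
# height mask from depth
for n,w,z,lo in(("saucer",(405,210,490,295),.022,.012),("big",(390,315,490,415),.022,.012),("jar",(295,170,360,225),.052,.04)):
    cal=calibration("top");K=np.array(cal["K"]);Rm=cv2.Rodrigues(np.array(cal["rvec"]))[0];t=np.array(cal["tvec"]).ravel()
    v,u=np.mgrid[:480,:640];X=np.linalg.inv(K)@np.stack([u.ravel()*d.ravel(),v.ravel()*d.ravel(),d.ravel()]).astype(float)
    Z=(Rm.T@(X-t[:,None]))[2].reshape(480,640)
    c=big(((Z>lo)&(d>0)).astype(np.uint8),w);q=cv2.convexHull(c);print(n,circ(ray("top",q,z)),len(c))
x=p[200:310,390:500];cv2.imwrite("pics/crop1.png",cv2.convertScaleAbs(cv2.resize(p[190:420,170:500],None,fx=2.4,fy=2.4)[:,:,::-1],alpha=1.6))
o=get_obs();Rm=cv2.Rodrigues(o["orientation"])[0];print(Rm.round(3).tolist())
E
```

```text
px table [107 107 103] rim [[105, 101, 99], [77, 74, 71], [51, 49, 49], [90, 86, 86], [94, 90, 87], [92, 89, 87], [95, 90, 89], [93, 90, 88]] lid [101  97  95] holder [48 58 72] inlay [46 69 54] strip [71 67 66]
inlay (array([0.53823334, 0.19830963]), np.float64(0.004710691197708557))
holder ((0.4752190411090851, 0.008396465331315994), (0.05192938074469566, 0.059679064899683), 89.78885650634766)
saucer (array([ 0.57026136, -0.17022481]), np.float64(0.0907403362670736)) 178
big (array([ 0.41036633, -0.16081686]), np.float64(0.1184450340009818)) 235
jar (array([0.63792529, 0.0074934 ]), np.float64(0.06135447972920029)) 123
[[-0.967, 0.255, -0.0], [0.255, 0.967, -0.002], [-0.0, -0.002, -1.0]]
```

View pics/crop1.png

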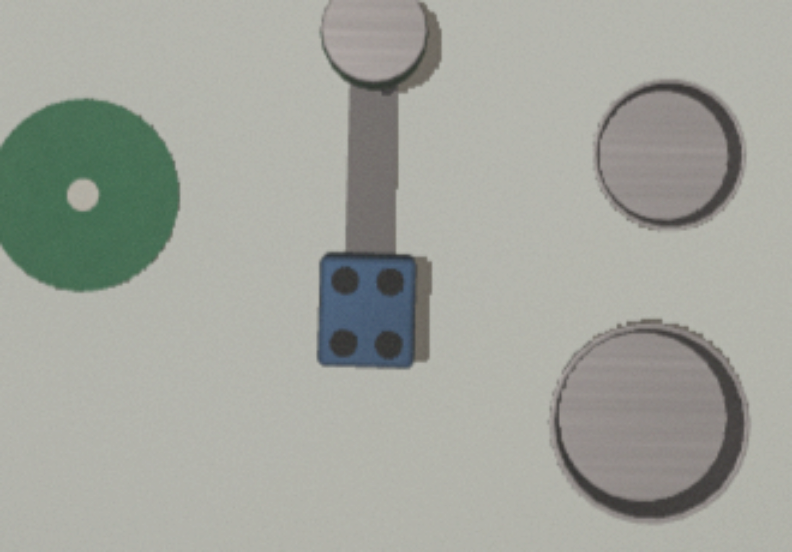

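The crop confirms the small dish: rim 91 mm at (0.570, −0.170), against 118 mm for the large one. The gap middle is near (0.557, 0.008) and the gap runs along world y. I'll pull the saucer from inside with two spread fingers.

```bash
python3 - <<'E'
from h import *
p=np.load("top0.npz")["p"];P=p.astype(int);r,g,b=P[...,0],P[...,1],P[...,2]
c=big((g>r+12).astype(np.uint8),(150,215,260,325));print("inlay",circ(ray("top",cv2.convexHull(c),0)))
c=big(((g>r+12)|(g<60)).astype(np.uint8),(150,215,260,325))
E
python3 -m pendant '{"translation":[[0.6,-1.3,0],[1.3,-2.7,0],[2,-4.1,0],[2.6,-5.5,0],[3.3,-6.9,0],[4,-8.2,0],[4.6,-9.6,0],[5.3,-11,0],[6,-12.4,0],[6.6,-13.7,0],[7.3,-15.1,0],[8,-16.5,0]],"delta_rot":[[0,0,-0.6],[0,0,-1.2],[0,0,-1.9],[0,0,-2.5],[0,0,-3.1],[0,0,-3.7],[0,0,-4.4],[0,0,-5],[0,0,-5.6],[0,0,-6.2],[0,0,-6.9],[0,0,-7.5]]}' 0.36 20
```

```text
inlay (array([0.53825473, 0.18681467]), np.float64(0.11912150798856766))
clock: 1.6
tcp_pos: [0.3723, 0.2389, 0.2312]
orientation: [-1.386, -2.819, 0.0]
contact_force: [0.5, 0.2, -0.4]
grip_width: 0.0307
gripper_force: 0.0
```

```bash
python3 -m pendant '{"translation":[[0.6,-1.3,0],[1.3,-2.7,0],[2,-4.1,0],[2.6,-5.5,0],[3.3,-6.9,0],[4,-8.2,0],[4.6,-9.6,0],[5.3,-11,0],[6,-12.4,0],[6.6,-13.7,0],[7.3,-15.1,0],[7.9,-16.4,0]],"delta_rot":[[0,0,-0.6],[0,0,-1.2],[0,0,-1.9],[0,0,-2.5],[0,0,-3.1],[0,0,-3.7],[0,0,-4.4],[0,0,-5],[0,0,-5.6],[0,0,-6.2],[0,0,-6.9],[0,0,-7.5]]}'; python3 - <<'E'
from h import *
o=get_obs();print(cv2.Rodrigues(o["orientation"])[0].round(3).tolist(),o["joints"].round(2),o["tcp_pos"],o["grip_width"])
p,d=grab_frame("scene");cv2.imwrite("pics/s1.png",p[:,:,::-1])
E
```

```text
clock: 3.1
tcp_pos: [0.5699, -0.1708, 0.2309]
orientation: [-2.219, -2.224, 0.001]
contact_force: [0.6, -0.3, 0.7]
grip_width: 0.0303
gripper_force: 0.0
[[-0.002, 1.0, -0.001], [1.0, 0.002, 0.0], [0.0, -0.001, -1.0]] [-0.34  0.41  0.69  1.79 -0.3   1.05  0.47] [ 0.56989283 -0.17081335  0.23094617] 0.030254699578057275
```

```bash
python3 -m pendant '{"translation":[[0,0,-1.2],[0,0,-2.4],[0,0,-3.6],[0,0,-4.8],[0,0,-6],[0,0,-7],[0,0,-7.7],[0,0,-8],[0,0,-8.2],[0,0,-8.2]],"delta_rot":[[0,0,0],[0,0,0],[0,0,0],[0,0,0],[0,0,0],[0,0,0],[0,0,0],[0,0,0],[0,0,0],[0,0,0]]}'; python3 - <<'E'
from h import *
p,d=grab_frame("scene");cv2.imwrite("pics/s2.png",cv2.resize(p[130:280,190:440],None,fx=3,fy=3)[:,:,::-1])
E
```

```text
clock: 4.4
tcp_pos: [0.5698, -0.1699, 0.0266]
orientation: [2.217, 2.226, 0.001]
contact_force: [0.1, -0.5, -0.6]
grip_width: 0.0307
gripper_force: 0.0
```

View pics/s2.png

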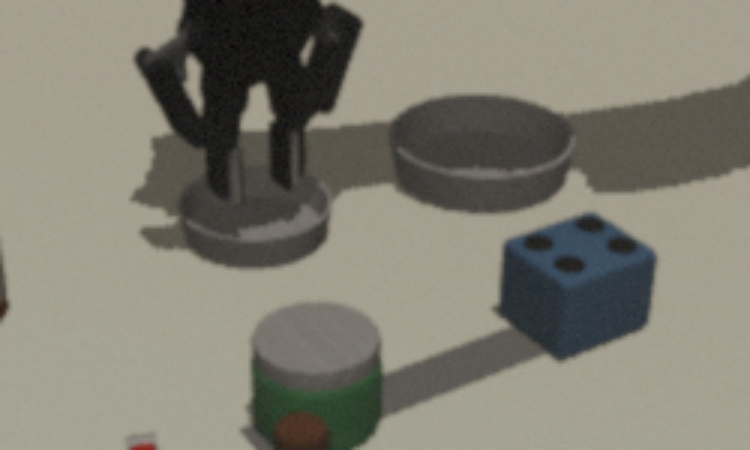

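The fingers stand over the inside of the small dish, clear of its rim (dish about (255,215) in the crop). The gripper's side links bulge outward above the fingers, so I'll check with depth that they clear the jar and holder tops.

```bash
python3 - <<'E'
from h import *
p,d=grab_frame("scene");c=calibration("scene");K=np.array(c["K"]);R=cv2.Rodrigues(np.array(c["rvec"]))[0];t=np.array(c["tvec"]).ravel()
v,u=np.mgrid[:480,:640];D=d.ravel().astype(float)
X=(R.T@(np.linalg.inv(K)@np.stack([u.ravel()*D,v.ravel()*D,D])-t[:,None])).T
X=X[(D>0)&(abs(X[:,0]-.57)<.12)&(abs(X[:,1]+.17)<.06)]
for z in np.arange(.01,.15,.008):
    q=X[(X[:,2]>z)&(X[:,2]<=z+.008)]
    if len(q)>5: print(round(z,3),len(q),(np.percentile(q[:,0],[1,50,99])-.57).round(3),(np.percentile(q[:,1],[1,99])+.17).round(3))
E
```

```text
0.01 398 [-0.118 -0.013  0.045] [-0.041  0.05 ]
0.018 363 [-0.119 -0.015  0.046] [-0.043  0.053]
0.026 118 [-0.119 -0.102  0.022] [-0.031  0.055]
0.034 85 [-0.028  0.016  0.029] [-0.008  0.013]
0.042 99 [-0.028 -0.014  0.029] [-0.012  0.012]
0.05 100 [-0.029  0.017  0.03 ] [-0.012  0.011]
0.058 97 [-0.028 -0.015  0.029] [-0.011  0.012]
0.066 87 [-0.04  -0.017  0.034] [-0.011  0.013]
0.074 202 [-0.046  0.017  0.048] [-0.012  0.014]
0.082 221 [-0.05  -0.015  0.051] [-0.012  0.013]
0.09 227 [-0.054  0.017  0.055] [-0.015  0.017]
0.098 242 [-0.056  0.001  0.058] [-0.017  0.018]
0.106 245 [-0.061  0.001  0.062] [-0.012  0.018]
0.114 283 [-0.063  0.003  0.065] [-0.007  0.02 ]
0.122 389 [-0.064  0.018  0.066] [-0.011  0.02 ]
0.13 295 [-0.05   0.011  0.053] [-0.006  0.021]
0.138 214 [-0.039  0.011  0.041] [-0.006  0.013]
0.146 77 [-0.036  0.032  0.039] [-0.008  0.012]
```

```bash
python3 -m pendant '{"translation":[[0,0,-0.3],[0,0,-0.6],[0,0.3,-0.6],[0,0.6,-0.6],[-0.1,0.9,-0.6],[-0.2,1.2,-0.6],[-0.3,1.5,-0.6],[-0.4,1.8,-0.6],[-0.54,2.2,-0.6],[-0.54,2.6,-0.6],[-0.54,3,-0.6],[-0.54,3.2,-0.6]],"delta_rot":[[0,0,0],[0,0,0],[0,0,0],[0,0,0],[0,0,0],[0,0,0],[0,0,0],[0,0,0],[0,0,0],[0,0,0],[0,0,0],[0,0,0]]}'; python3 - <<'E'
from h import *
p,d=grab_frame("top");cv2.imwrite("pics/t2.png",cv2.convertScaleAbs(cv2.resize(p[130:400,240:500],None,fx=2.2,fy=2.2)[:,:,::-1],alpha=1.6));np.savez("t2.npz",p=p,d=d)
p,d=grab_frame("scene");cv2.imwrite("pics/s3.png",cv2.convertScaleAbs(cv2.resize(p[130:330,190:450],None,fx=3,fy=3)[:,:,::-1],alpha=1.3));np.savez("s3.npz",p=p,d=d)
print(get_obs()["tcp_pos"])
E
```

```text
clock: 6.0
tcp_pos: [0.5562, -0.0888, 0.0113]
orientation: [-2.216, -2.227, -0.0]
contact_force: [0.4, -1.3, -0.1]
grip_width: 0.0307
gripper_force: 0.7
[ 0.5562017  -0.08877276  0.01124747]
```

View pics/t2.png

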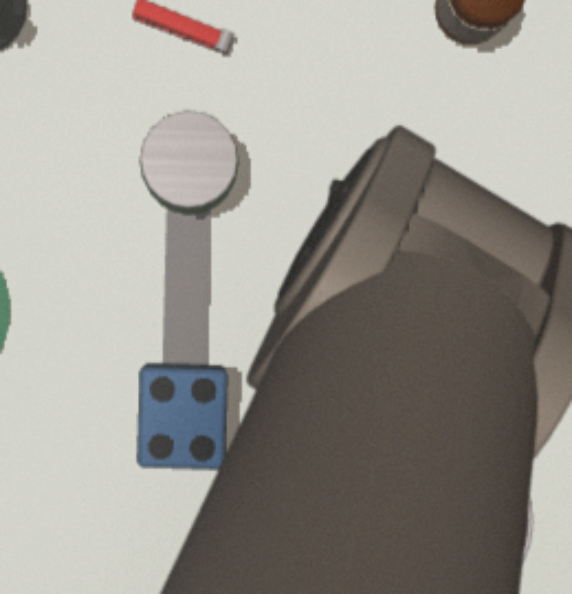

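View pics/s3.png

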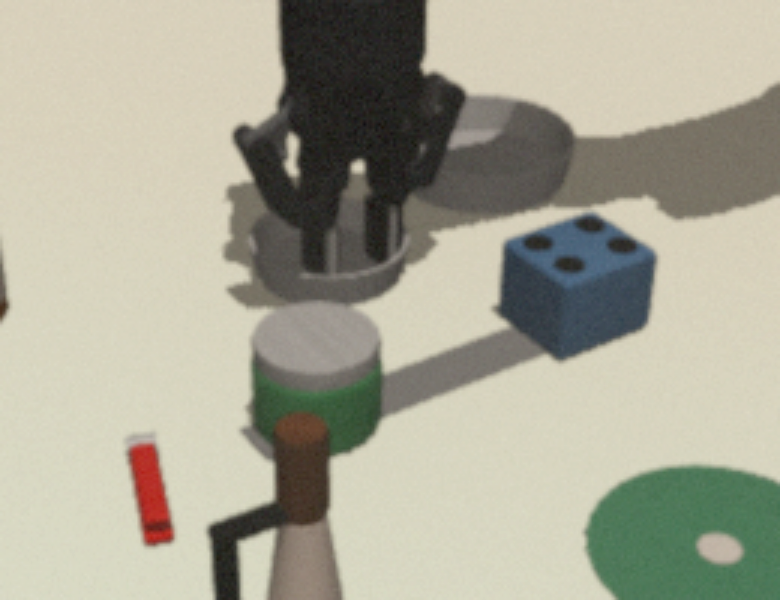

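The saucer at (330,255) follows the fingers, which touch its leading wall, and everything else is undisturbed. Next I measure the saucer against the jar and holder in the scene view.

```bash
cat >> h.py <<'E'
def cloud(p,d,n="scene"):
    c=calibration(n);K=np.array(c["K"]);R=cv2.Rodrigues(np.array(c["rvec"]))[0];t=np.array(c["tvec"]).ravel()
    v,u=np.mgrid[:480,:640];D=d.ravel().astype(float)
    X=(R.T@(np.linalg.inv(K)@np.stack([u.ravel()*D,v.ravel()*D,D])-t[:,None])).T
    return X,D>0,u.ravel(),v.ravel()
def fitc(q,rad,c0,tol=.005):
    from scipy.optimize import least_squares
    f=lambda c:np.hypot(*(q-c).T)-rad
    s=least_squares(f,c0,loss="soft_l1",f_scale=.001);return s.x.round(4),np.median(abs(s.fun)).round(4),len(q)
E
python3 - <<'E'
from h import *
z=np.load("s3.npz");p,d=z["p"],z["d"];X,ok,u,v=cloud(p,d)
def sel(cx,cy,r0,r1,z0,z1):
    r=np.hypot(X[:,0]-cx,X[:,1]-cy);return X[ok&(r>r0)&(r<r1)&(X[:,2]>z0)&(X[:,2]<z1)]
q=sel(.556,-.105,0,.075,.006,.018); q=q[q[:,1]>-.105]
c0=np.array([.556,-.105]);r=np.hypot(*(q[:,:2]-c0).T);q=q[r>.039]
print("saucer outer wall",fitc(q[:,:2]-0,.0438,c0))
q=sel(.638,.0075,.026,.040,.01,.045);print("jar side",fitc(q[:,:2],.032,np.array([.638,.0075])))
q=X[ok&(abs(X[:,0]-.475)<.05)&(abs(X[:,1]-.008)<.05)&(X[:,2]>.01)&(X[:,2]<.04)]
a=q[(abs(q[:,1]-.008)<.02)];a=a[a[:,0]>.49];print("holder +x face",np.median(a[:,0]),len(a),np.polyfit(a[:,1],a[:,0],1))
q=X[ok&(abs(X[:,0]-.475)<.05)&(abs(X[:,1]-.008)<.05)&(X[:,2]>.047)&(X[:,2]<.06)];print("top",cv2.minAreaRect(q[:,:2].astype(np.float32)))
P=p.astype(int);m=(P[...,1]>P[...,0]+12).astype(np.uint8);c=big(m,(370,270,490,360));print("inlay",circ(ray("scene",cv2.convexHull(c),0)))
E
```

```text
saucer outer wall (array([ 0.5558, -0.1115]), np.float64(0.0007), 59)
jar side (array([0.6387, 0.0063]), np.float64(0.0007), 706)
holder +x face 0.5072082669237079 255 [0.00589893 0.50716541]
top ((0.4769817292690277, 0.00884280912578106), (0.056777194142341614, 0.0655108392238617), 88.4084701538086)
inlay (array([0.53790633, 0.18641168]), np.float64(0.1189304963403036))
```

```bash
python3 -m pendant '{"translation":[[0.04,0.2,0],[0.04,0.5,0],[0.04,0.8,0],[0.04,1.1,0],[0.04,1.4,0],[0.04,1.7,0],[0.04,2,0],[0.04,2.3,0],[0.04,2.6,0],[0.04,2.9,0],[0.04,3.2,0],[0.04,3.3,0]],"delta_rot":[[0,0,0],[0,0,0],[0,0,0],[0,0,0],[0,0,0],[0,0,0],[0,0,0],[0,0,0],[0,0,0],[0,0,0],[0,0,0],[0,0,0]]}'; python3 - <<'E'
from h import *
p,d=grab_frame("scene");cv2.imwrite("pics/s4.png",cv2.convertScaleAbs(cv2.resize(p[130:330,190:450],None,fx=3,fy=3)[:,:,::-1],alpha=1.3))
E
```

```text
clock: 7.6
tcp_pos: [0.5571, -0.0066, 0.0113]
orientation: [-2.216, -2.227, -0.0]
contact_force: [1.0, -1.6, 0.6]
grip_width: 0.0306
gripper_force: 0.6
```

View pics/s4.png

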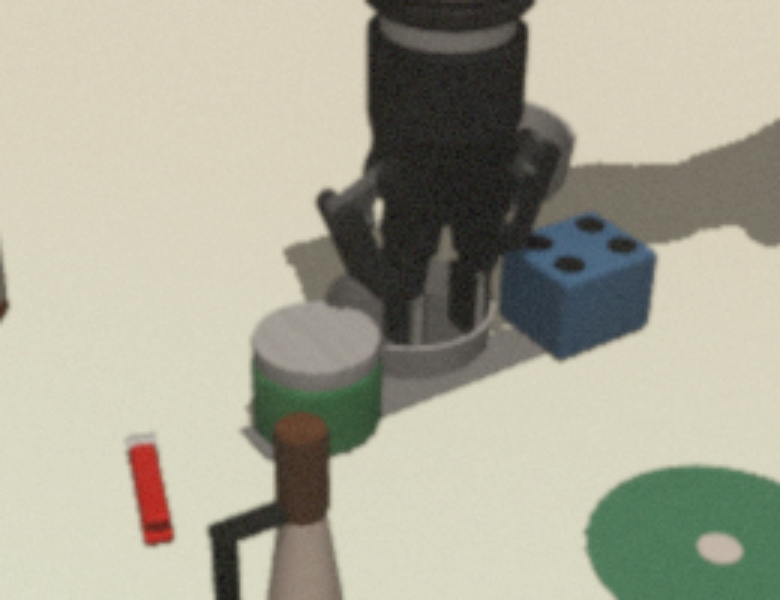

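The saucer at (435,340) is entering the gap, with no contact and force under 2 N.

```bash
python3 -m pendant '{"translation":[[0,0.3,0],[0,0.7,0],[0,1.1,0],[0,1.5,0],[0,1.9,0],[0,2.3,0],[0,2.7,0],[0,3.1,0],[0,3.5,0],[0,3.9,0],[0,4.3,0],[0,4.6,0]],"delta_rot":[[0,0,0],[0,0,0],[0,0,0],[0,0,0],[0,0,0],[0,0,0],[0,0,0],[0,0,0],[0,0,0],[0,0,0],[0,0,0],[0,0,0]]}'; python3 - <<'E'
from h import *
p,d=grab_frame("scene");cv2.imwrite("pics/s5.png",cv2.convertScaleAbs(cv2.resize(p[180:380,230:490],None,fx=3,fy=3)[:,:,::-1],alpha=1.3))
E
```

```text
clock: 9.15
tcp_pos: [0.5571, 0.1085, 0.0113]
orientation: [-2.217, -2.226, -0.0]
contact_force: [0.6, -2.1, 1.2]
grip_width: 0.0305
gripper_force: 0.7
```

View pics/s5.png

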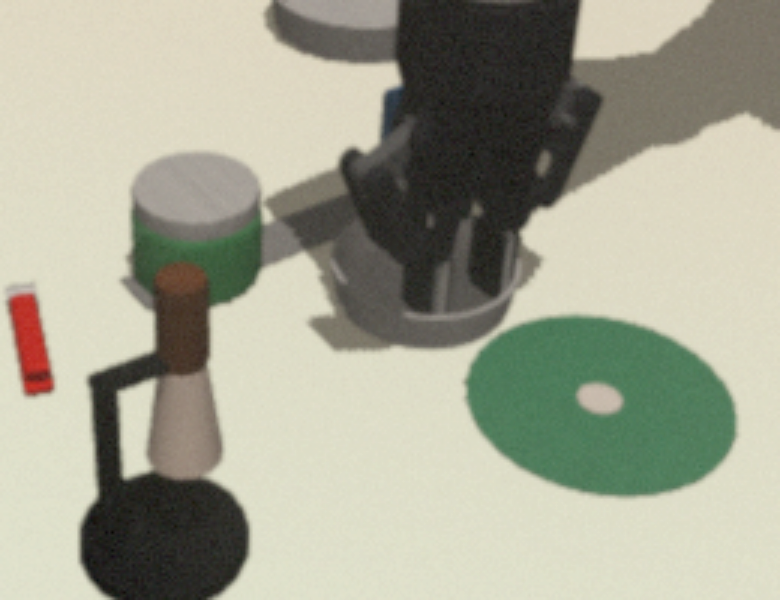

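The saucer at (425,280) is through the gap and sits just short of the inlay, centred at (600,398).

```bash
python3 -m pendant '{"translation":[[0,0.3,0],[-0.1,0.7,0],[-0.2,1.1,0],[-0.3,1.5,0],[-0.4,1.9,0],[-0.5,2.3,0],[-0.6,2.7,0],[-0.7,3.1,0],[-0.76,3.4,0],[-0.76,3.7,0],[-0.76,3.9,0],[-0.76,4,0]],"delta_rot":[[0,0,0],[0,0,0],[0,0,0],[0,0,0],[0,0,0],[0,0,0],[0,0,0],[0,0,0],[0,0,0],[0,0,0],[0,0,0],[0,0,0]]}'; python3 - <<'E'
from h import *
p,d=grab_frame("scene");X,ok,u,v=cloud(p,d)
c0=np.array([.538,.187])
r=np.hypot(*(X[:,:2]-c0).T);q=X[ok&(r>.036)&(r<.075)&(X[:,2]>.006)&(X[:,2]<.018)&(X[:,1]>.19)]
print("saucer",fitc(q[:,:2],.0438,c0),"want .538 .1866")
E
```

```text
clock: 10.7
tcp_pos: [0.5381, 0.2079, 0.0113]
orientation: [2.217, 2.226, -0.0]
contact_force: [-0.3, -1.3, 1.3]
grip_width: 0.0306
gripper_force: 0.7
saucer (array([0.5381, 0.1829]), np.float64(0.0006), 288) want .538 .1866
```

```bash
python3 -m pendant '{"translation":[[0,0.07,0],[0,0.15,0],[0,0.15,0],[0,-0.1,0],[0,-0.6,0],[0,-0.6,0],[0,-0.6,0.5],[0,-0.6,1.5],[0,-0.6,3],[0,-0.6,5],[0,-0.6,7],[0,-0.6,8]],"delta_rot":[[0,0,0],[0,0,0],[0,0,0],[0,0,0],[0,0,0],[0,0,0],[0,0,0],[0,0,0],[0,0,0],[0,0,0],[0,0,0],[0,0,0]]}' && python3 -m pendant '{"translation":[[-0.5,-1.5,0],[-1,-3,0],[-1.5,-4.5,0],[-2,-6,0],[-2,-8,0],[-2,-10,0],[-2,-12,0],[-2,-12,0]],"delta_rot":[[0,0,0],[0,0,0],[0,0,0],[0,0,0],[0,0,0],[0,0,0],[0,0,0],[0,0,0]]}'; python3 - <<'E'
from h import *
p,d=grab_frame("scene");X,ok,u,v=cloud(p,d)
c0=np.array([.538,.187])
r=np.hypot(*(X[:,:2]-c0).T);q=X[ok&(r>.036)&(r<.075)&(X[:,2]>.006)&(X[:,2]<.018)&(X[:,1]>.19)]
print("scene saucer",fitc(q[:,:2],.0438,c0))
p,d=grab_frame("top");cv2.imwrite("pics/t9.png",cv2.convertScaleAbs(p[:,:,::-1],alpha=1.5))
E
```

```text
clock: 12.25
tcp_pos: [0.5392, 0.1931, 0.215]
orientation: [2.217, 2.225, 0.007]
contact_force: [-0.0, -0.3, 0.0]
grip_width: 0.0307
gripper_force: 0.0
clock: 13.25
tcp_pos: [0.4875, -0.1116, 0.2124]
orientation: [2.224, 2.216, 0.001]
contact_force: [-0.4, 0.9, -0.4]
grip_width: 0.0307
gripper_force: 0.0
scene saucer (array([0.5398, 0.1855]), np.float64(0.0009), 396)
```

View pics/t9.png

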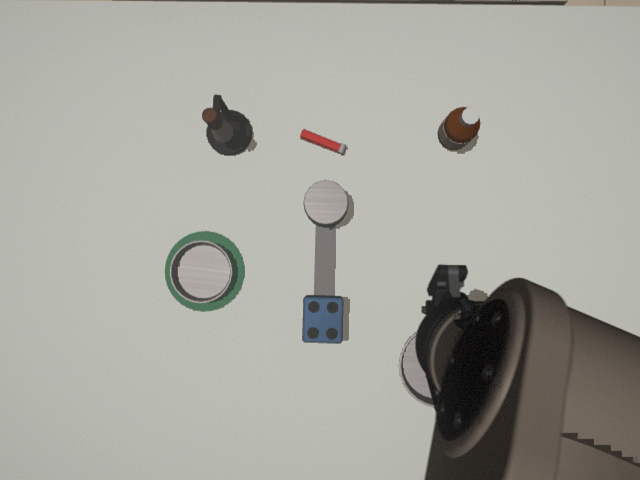

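The saucer at (201,271) stands wholly on the green inlay at (205,271). The clip, brush stand, bottle and large dish are where they started, and the hand is high and clear.

```bash
python3 -c "
from bench import *
print(get_obs()['qvel'].round(3)); print(hand_in())"
```

```text
[-0.027  0.005 -0.024  0.001 -0.001 -0.003  0.003]
the job is handed in; nothing more can be done
None
```

The saucer was slid flat through the gap and stands wholly on the green inlay, about 2 mm off its centre; the bystanders look unmoved, the hand is clear, and the job was handed in at about 13 s.

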